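Load the board carrier up the inspection ramp under the lamp hood

ROBOT

A 6-joint arm with a two-finger parallel gripper is mounted at the origin on a cart in front of the work surface, level with it; the furniture and walls round the work are solid. World frame = base frame: x ahead of the robot, y to its left, z up, the work surface at z = 0. Lengths are in m, angles in rad, forces in N, time in s.
With the tool pointing down it reaches from about 0.375 to 0.9 m from the base axis. Payload 3.1 kg.
Tool frame: the origin (TCP) lies on the centre line of the jaws, within the pads' length; the fingertips stand robot.nose_length ahead of it and the grasp point (between the pads) lies 6 mm ahead of it (robot.nose_length is the distance from the TCP to the fingertips, in m); z points along the fingers, y is the line along which they close (so a half turn about z gives the same grasp; the last joint's range is limited). The gripper opens to 87 mm and grips with 3 to 60 N. Pads are 19 mm wide; open, the fingers measure 117 mm over their backs; the gripper's body (75 mm by 190 mm) begins 51 mm behind the grasp point.
Start: joints at [1.121, 0.527, 1.433, -0, 1.181, -0.178], TCP at [0.167, 0.602, 0.248] pointing down, gripper open.
Joint ranges: [-3.08, 3.08], [-0.75, 2.2], [0.22, 2.44], [-1.43, 4.57], [0, 2.65], [-2.85, 2.85]. Speed limits (rad/s): [2.79, 2.79, 3.14, 3.14, 3.14, 3.14].

INTERFACE

Orientations are given as a unit quaternion [x, y, z, w].
In Python, from rig import robot gives the robot as it stands.
- The arm moves only by the shell command python3 -m crank 'ROWS' [FORCE]. ROWS is JSON, one flat list of numbers, 7 for each row, row after row: the shift along the tool's x, y, z in mm, then the turn, a rotation vector about the tool's x, y, z in degrees, then the closure in counts, from 0 (fully open) to 255 (shut). In form: [x, y, z, ax, ay, az, fingers, x, y, z, ax, ay, az, fingers, ...]. A call has exactly 5 rows; each row is the pose to reach, as a shift and turn from the pose commanded when the call began, along the tool's axes at that moment; what a row does not reach only later rows make up. A row lasts 1/12 s, in which the tool goes at most 41.7 mm and 7.16 degrees, less where a joint would pass 70% of its speed; a pose out of reach is approached as far as the arm can. A call with a gripper value outside its range is refused whole. The fingers move at their own pace and stop on an object; FORCE is the grip in N (left out, the last holds). Time passes only in rows, so rows that repeat a pose let the fingers close, or fill a call up. It gives the time, the measured TCP pose, the force, the opening and the grip force at its end, in the units of the state.
- robot.get_obs(): the state, without advancing time (a new reading comes with each control period).
- robot.camera(name): name is "scene" or "top" or "wrist"; returns a dict with "pixels" (400x640x3 uint8, red, green, blue), "intrinsics" (3x3 intrinsics, pixels), "extrinsics" (4x4, takes a point from camera to world coordinates); the wrist camera has in their place "mount" (4x4, takes a point from camera to tool coordinates, whose origin is the TCP and whose axes are the flange's). Camera axes: x right, y down, z forward; pixel columns grow to the right and rows downward; lengths in m; the calibration is good to about 2 mm. A picture is of the moment at which its call begins: read the wrist's pose just before it. There is no depth.
- robot.hand_in(): hands the job in; it is judged then, once.
The state is a dict: "time": time; "q": joint angles; "joint_velocities": joint speeds; "joint_torque": joint torques, N m; "position": TCP position; "tool_rot": TCP orientation; "ft_force": force on the tool from outside, world axes, zero at the start; "moment": the same for the moment, N m; "grip_width": finger opening in m; "grip_force": force on a finger pad.
Only numpy, scipy, OpenCV 4.12 (cv2) and the standard library are available. Lean on these libraries where they do the work, as an engineer would, in place of code of your own. Each camera call takes 0.05 s, during which the arm holds its last target. There are 200 camera calls.

TASK

Take the black plug-in adapter off the flat landing of the inspection ramp and stand it, the way up it was, wholly on the rubber mat. Then take the aluminium board carrier from the mat, lay it on the landing with its length along the track between the rails, let go of it, and slide it up the slope under the lamp hood without lifting it until it rests squarely against the top stop. Leave the reel, jar, flask, squeeze bottle, spray can and tape roll where they stand.

Things in the scene. Friction and masses are not known exactly. Their poses are not given: they have to be found in the camera images.
- ramp: aluminium inspection ramp, fixed, on the left or right of the bench and turned differently each time. Origin on the bench under the centre of its flat landing; +x uphill, +y its left, z up. Landing: x from -90 to +75 mm, 12 mm above the bench; then an 11 degree slope, 155 mm long, up to the top stop.
- landing (a point): centre of the landing's surface, 12 mm above the bench; axes as ramp. Two rails run along landing and slope, 66 mm apart inside, 6 mm thick and only 7 mm high above the surface
- stop (a point): foot of the top stop's face, mid-track, on the slope's surface; x uphill along the slope, y left, z square to the slope. The stop is a steel plate across the track, 28 mm high. The carrier is fully home when its centre stands at x = -60 mm, z = +13 mm here (its far end touching)
- hood_edge (a point): middle of the lower front edge of the lamp hood, 145 mm above the bench, 95 mm uphill of the landing's centre; axes as ramp. The hood is a grey plate 126 mm wide, 18 mm thick, reaching 158 mm uphill from here, on two 14 mm posts 105 mm uphill and 54 mm to each side. An upright gripper cannot follow the carrier home under it; leaning back 30 to 40 degrees it can
- mat: thin rubber mat, 230 mm (its x) by 260 mm (its y), 3 mm thick, fixed, with its origin at the centre of its underside
- carrier_mid (a point): centre of the aluminium board carrier: a rectangular tray 120 mm (its x) by 56 mm (its y) by 26 mm high with a green circuit board sunk in its top, 13 mm above its underside. It is alike at both ends and may go up either way round. About 0.25 kg. Grasp across its 56 mm width. Starts on the mat, in the half farther from the robot, roughly along the mat's y
- carrier: the same carrier; origin at the centre of its underside, axes as carrier_mid
- adapter_mid (a point): centre of the black plug-in adapter, a block 62 mm (its x) by 46 mm (its y) by 34 mm high, 17 mm above its underside, about 0.16 kg. Starts on the landing, roughly along the track
- adapter: the same adapter; origin at the centre of its underside
- reel_mid (a point): bystander, not to be moved: yellow-flanged solder reel, diameter 58, height 42, standing on a flange on the mat, in the row nearer the robot; sizes in mm; point at its centre half-way up
- jar_mid (a point): bystander, not to be moved: small white jar, diameter 42, height 43, beside the landing of the ramp on its left (+y of the ramp); sizes in mm; point at its centre half-way up
- flask_mid (a point): bystander, not to be moved: low pale flask, diameter 51, height 28, beside the landing of the ramp on its right (-y of the ramp); sizes in mm; point at its centre half-way up
- bottle_mid (a point): bystander, not to be moved: blue squeeze bottle with a spout, diameter 42, height 126, beyond the far right corner of the mat; sizes in mm; point at its centre half-way up
- spray_mid (a point): bystander, not to be moved: spray can with a green cap, diameter 67, height 225, near the middle of the bench; sizes in mm; point at its centre half-way up
- tape_mid (a point): bystander, not to be moved: roll of clear tape lying flat, diameter 68, height 18, at the front of the bench; sizes in mm; point at its centre half-way up
There are look-alikes about, which are no part of the job. There is more than one size of the adapter; the job needs the smaller.

How it is judged:
On the way, in this order (a step that is already met when the one before it is completed fails the run):
1. the adapter stands on the mat, let go (x of adapter_mid in the frame of mat between -0.097 and 0.097 m and y of adapter_mid in the frame of mat between -0.112 and 0.112 m and z of adapter_mid in the frame of mat between 0.014 and 0.026 m and angle between adapter_mid's own z axis and vertical below 0.15 rad and contact force between the fingers and adapter below 0.05 N), for 0.2 s.
2. the carrier lies on the landing between the rails, let go (x of carrier_mid in the frame of ramp between -0.07 and 0.03 m and y of carrier_mid in the frame of ramp between -0.012 and 0.012 m and z of carrier_mid in the frame of ramp between 0.02 and 0.031 m and angle between the x axis of carrier and the x axis of ramp, either way round below 0.15 rad and angle between carrier_mid's own z axis and vertical below 0.1 rad and contact force between the fingers and carrier below 0.05 N), for 0.2 s.
At the end, for the whole second after the job is handed in: The carrier lies on the slope between the rails, along the track within 0.12 rad, its upper end within 5 mm of the top stop; the adapter stands upright on the mat with its centre at least 18 mm inside every edge; both are at rest (x of carrier_mid in the frame of stop between -0.065 and -0.055 m and y of carrier_mid in the frame of stop between -0.012 and 0.012 m and z of carrier_mid in the frame of stop between 0.008 and 0.018 m and angle between the x axis of carrier and the x axis of stop, either way round below 0.12 rad and x of adapter_mid in the frame of mat between -0.097 and 0.097 m and y of adapter_mid in the frame of mat between -0.112 and 0.112 m and z of adapter_mid in the frame of mat between 0.014 and 0.026 m and angle between adapter_mid's own z axis and vertical below 0.15 rad and linear speed of each of carrier, adapter below 0.01 m/s); the robot touches nothing.
It fails at once if the carrier lifted more than about 20 mm off the slope under the hood, instead of being slid (x of carrier_mid in the frame of ramp above 0.04 m and y of carrier_mid in the frame of ramp between -0.05 and 0.05 m and z of carrier_mid in the frame of stop between 0.036 and 0.11 m).
It fails at once if a bystander moved more than 25 mm or tipped (distance of any of reel_mid, jar_mid, flask_mid, bottle_mid, spray_mid, tape_mid from where it was at the start of the episode above 0.025 m or angle between any of reel_mid, jar_mid, flask_mid, bottle_mid, spray_mid, tape_mid's own z axis and vertical above 0.4 rad).
It also fails if it takes over 72 s, if anything falls off the work surface, if the arm or the gripper's body presses on something with over 40 N, if the wrist force passes 120 N, or if a joint passes its speed limit or range.

## Working session

There is one attempt and no reset: what is moved stays moved. The work goes in short steps, Python scripts to look and compute and a shell command to move; the robot and the scene stay as the last step left them, time stands still between calls to the robot, and variables do not carry over. Pictures are saved under pics/ and viewed, at most 13 in all, crops included, and the job is handed in when it is done.

```bash
ls; mkdir -p pics
python3 - <<'E'
from rig import robot
import cv2,numpy as np
np.set_printoptions(precision=4,suppress=True)
print(robot.nose_length, robot.get_obs())
for n in("scene","top"):
    c=robot.camera(n);cv2.imwrite(f"pics/{n}0.png",c["pixels"][:,:,::-1]);print(n,c["intrinsics"],c["extrinsics"])
c=robot.camera("wrist");print(c["mount"],c["intrinsics"])
E
```

```text
pics
0.025 {'time': 0.0, 'q': array([ 1.1215,  0.5285,  1.4339, -0.    ,  1.1814, -0.1785]), 'joint_velocities': array([-0.0007,  0.0001,  0.0008, -0.0007, -0.0012,  0.0011]), 'joint_torque': array([ -0.0004, -44.0045, -17.6596,   0.0634,   0.0583,  -0.0001]), 'position': array([0.1669, 0.6016, 0.2466]), 'tool_rot': array([ 0.135 ,  0.9908, -0.001 , -0.0003]), 'ft_force': array([-0.8578,  0.6404, -0.1456]), 'moment': array([ 0.0648, -0.0317,  0.031 ]), 'grip_force': 0.0, 'grip_width': 0.08675775999074464}
scene [[498.0053   0.     317.2294]
 [  0.     498.0053 196.8151]
 [  0.       0.       1.    ]] [[ 0.4945 -0.5145  0.7006 -0.4677]
 [-0.8691 -0.2794  0.4082 -0.5929]
 [-0.0143 -0.8107 -0.5853  0.9848]
 [ 0.      0.      0.      1.    ]]
top [[397.1211   0.     320.0147]
 [  0.     397.1211 194.4192]
 [  0.       0.       1.    ]] [[-0.0093 -0.9955  0.0946  0.4512]
 [-0.9996  0.0069 -0.0264  0.0238]
 [ 0.0256 -0.0948 -0.9952  1.2605]
 [ 0.      0.      0.      1.    ]]
[[-0.0004 -0.9517 -0.3069  0.0842]
 [ 1.     -0.0004  0.0002 -0.    ]
 [-0.0003 -0.3069  0.9517 -0.1373]
 [ 0.      0.      0.      1.    ]] [[291.2871   0.     323.1375]
 [  0.     291.2871 203.9666]
 [  0.       0.       1.    ]]
```

View pics/top0.png

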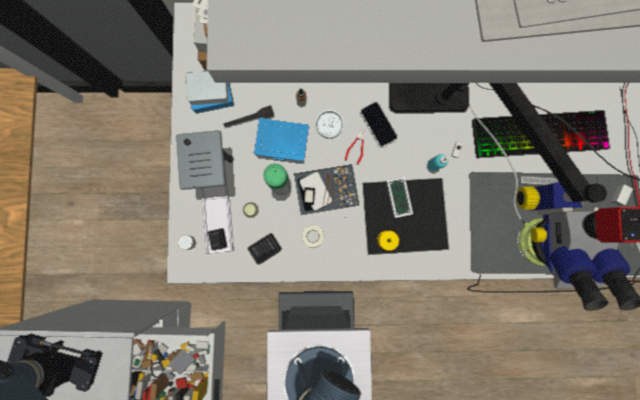

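View pics/scene0.png

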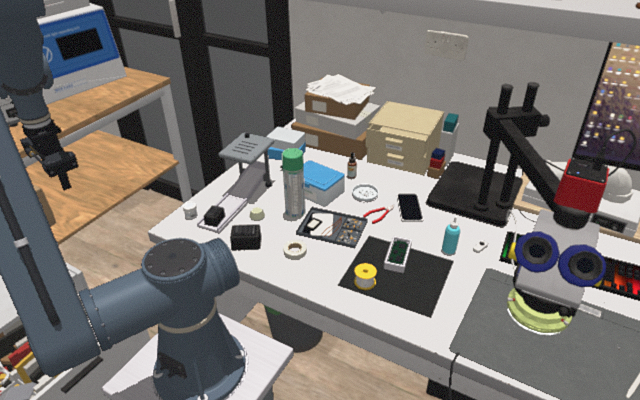

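The top view shows the ramp on the left: landing near (217,235), adapter (217,239), hood (202,160). The jar is at (186,242), the flask at (250,210) and the spray can at (276,176). The mat is at (406,216) with the carrier at (400,197) and the reel at (388,240). The larger look-alike adapter is at (264,248).

```bash
cat > h.py <<'E'
from rig import robot
import cv2,numpy as np
from scipy.spatial.transform import Rotation as R
np.set_printoptions(precision=4,suppress=True)
def shot(n):
    o=robot.get_obs(); c=robot.camera(n); K=c["intrinsics"]
    if n=="wrist":
        T=np.eye(4);T[:3,:3]=R.from_quat(o["tool_rot"]).as_matrix();T[:3,3]=o["position"];E=T@c["mount"]
    else: E=c["extrinsics"]
    return c["pixels"],K,E
def cast(uv,z,K,E):
    uv=np.atleast_2d(np.asarray(uv,float)); d=(E[:3,:3]@np.linalg.inv(K)@np.c_[uv,np.ones(len(uv))].T).T
    s=(z-E[2,3])/d[:,2]; return E[:3,3]+s[:,None]*d
def proj(P,K,E):
    p=(np.linalg.inv(E)@np.r_[P,1])[:3]; p=K@p; return p[:2]/p[2]
def blobs(mask,roi,amin=30):
    m=np.zeros(mask.shape,np.uint8); x0,y0,x1,y1=roi; m[y0:y1,x0:x1]=mask[y0:y1,x0:x1]
    cs,_=cv2.findContours(m,cv2.RETR_EXTERNAL,cv2.CHAIN_APPROX_NONE)
    return sorted([c for c in cs if cv2.contourArea(c)>amin],key=cv2.contourArea,reverse=True)
def rect(c,z,K,E):
    """min-area rectangle of a contour in world at height z: centre, sizes, yaw of the long side"""
    P=cast(c.reshape(-1,2),z,K,E)[:,:2]; (ce,sz,a)=cv2.minAreaRect((P*1000).astype(np.float32))
    b=cv2.boxPoints((ce,sz,a)); e=[b[1]-b[0],b[2]-b[1]]; l=max(e,key=np.linalg.norm)
    return np.array(ce)/1000,np.sort(sz)[::-1],np.degrees(np.arctan2(l[1],l[0]))%180
E
python3 - <<'E'
from h import *
p,K,E=shot("top"); v=p.max(2).astype(int); hsv=cv2.cvtColor(p,cv2.COLOR_RGB2HSV)
cv2.imwrite("pics/z.png",np.hstack([cv2.resize(p[115:265,160:300],None,fx=3,fy=3,interpolation=2),cv2.resize(p[165:265,350:460],None,fx=3,fy=3,interpolation=2)[:450] if 0 else cv2.copyMakeBorder(cv2.resize(p[165:265,350:460],None,fx=3,fy=3,interpolation=2),0,150,0,0,0)])[:,:,::-1])
for c in blobs(v<50,(200,220,234,256))[:2]: print("adapter",rect(c,.046,K,E))
m=blobs(v<50,(355,170,460,262)); print("mat",rect(np.vstack(m[:1]),.003,K,E))
bright=(v>130)
for c in blobs(bright&(hsv[:,:,1]<90),(375,172,425,222))[:2]: print("carrier",rect(c,.029,K,E))
for c in blobs((hsv[:,:,1]>150)&(v>120),(370,225,410,255))[:1]: print("reel",rect(c,.045,K,E))
for n,roi in(("jar",(176,230,198,255)),("spraycap",(260,160,295,192))): 
  pass
for c in blobs((hsv[:,:,1]>90),(262,160,290,190))[:1]: print("spray",rect(c,.225,K,E))
for n,uv,z in(("flask",(250,210),.028),("jar",(186,242),.043),("tape",(313,236),.018),("bottle",(437,163),.1),("big",(264,248),.04)): print(n,cast(uv,z,K,E))
E
```

```text
adapter (array([0.4335, 0.303 ]), array([52.0435, 41.8369]), np.float32(13.502537))
mat (array([ 0.5016, -0.2792]), array([251.0486, 221.7703]), np.float32(93.348274))
carrier (array([ 0.5667, -0.2593]), array([155.656 , 141.5596]), np.float32(89.68856))
reel (array([ 0.424 , -0.2135]), array([64.5543, 57.6865]), np.float32(89.46943))
spray (array([0.5997, 0.1134]), array([63.6102, 57.5286]), np.float32(44.62224))
flask [[0.5214 0.2083 0.028 ]]
jar [[0.4254 0.3978 0.043 ]]
tape [[0.4395 0.014  0.018 ]]
bottle [[ 0.6532 -0.3567  0.1   ]]
big [[0.4049 0.1633 0.04  ]]
```

View pics/z.png

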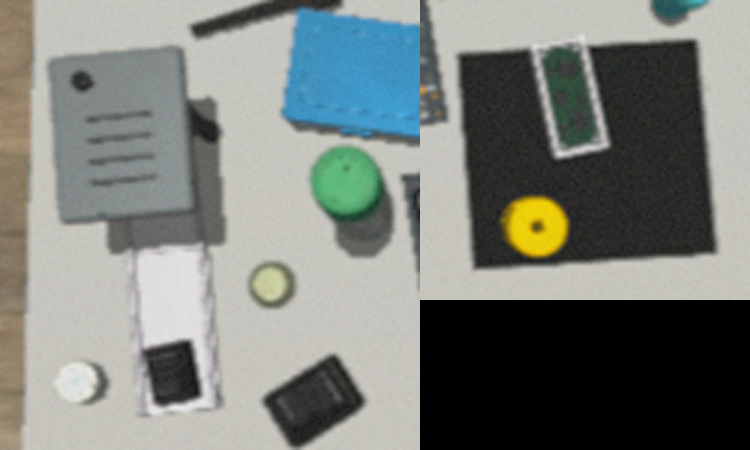

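The crop (3× scale) shows the ramp rails turned about 4°, with the landing's lower end near pixel (219,252). The adapter is at the landing's lower end. The carrier lies on the mat, its corners at crop (112..188, 38..157), and the reel is below it.

Run:
```python
from h import *
p,K,E=shot("top")
f=lambda a,o,z: cast(np.array(a)/3+np.array(o),z,K,E)
L=f([(140,413),(128,250),(216,408),(203,250)],(160,115),.016);print("rails",L)
for a,b in((0,1),(2,3)): d=L[b]-L[a];print(np.degrees(np.arctan2(d[1],d[0])))
print("width",np.linalg.norm(L[0]-L[2]))
print("hood front",f([(62,222),(193,210)],(160,115),.163), "top far",f([(50,60),(182,48)],(160,115),.163))
M=f([(40,55),(276,40),(296,252),(55,268)],(350,165),.003);print("mat",M,M.mean(0),np.linalg.norm(np.diff(M,axis=0),axis=1))
C=f([(112,46),(162,38),(188,148),(135,157)],(350,165),.029);print("car",C,C.mean(0),np.linalg.norm(np.diff(C,axis=0),axis=1))
A=f([(143,348),(192,341),(200,400),(152,405)],(160,115),.046);print("adap",A,A.mean(0),np.linalg.norm(np.diff(A,axis=0),axis=1))
o=robot.get_obs();print(R.from_quat(o["tool_rot"]).as_matrix())
```

```text
rails [[0.3915 0.3421 0.016 ]
 [0.5598 0.3575 0.016 ]
 [0.3958 0.2645 0.016 ]
 [0.5592 0.2799 0.016 ]]
5.214147474642524
5.373133672486508
width 0.07775302179286903
hood front [[0.5732 0.3788 0.163 ]
 [0.5835 0.2593 0.163 ]] top far [[0.7249 0.3934 0.163 ]
 [0.7359 0.2715 0.163 ]]
mat [[ 0.6054 -0.1484  0.003 ]
 [ 0.6201 -0.4028  0.003 ]
 [ 0.3943 -0.4154  0.003 ]
 [ 0.3803 -0.1598  0.003 ]] [ 0.5    -0.2816  0.003 ] [0.2548 0.2261 0.256 ]
car [[ 0.6112 -0.2207  0.029 ]
 [ 0.6194 -0.2736  0.029 ]
 [ 0.5039 -0.2974  0.029 ]
 [ 0.495  -0.2417  0.029 ]] [ 0.5574 -0.2583  0.029 ] [0.0535 0.1179 0.0564]
adap [[0.4579 0.3326 0.046 ]
 [0.4644 0.2836 0.046 ]
 [0.4053 0.2748 0.046 ]
 [0.4008 0.3227 0.046 ]] [0.4321 0.3034 0.046 ] [0.0495 0.0598 0.0481]
[[-0.9636  0.2675 -0.0005]
 [ 0.2675  0.9636 -0.001 ]
 [ 0.0002 -0.0011 -1.    ]]
```

```bash
cat >> h.py <<'E'
def go(x,y,z,yaw,lean=0):
    """shift/turn (mm, deg, tool axes) to a TCP whose approach heading is yaw; lean>0 tilts the gripper back"""
    o=robot.get_obs(); A=R.from_quat(o["tool_rot"])
    a=np.radians(yaw); B=R.from_matrix(np.array([[-np.cos(a),-np.sin(a),0],[-np.sin(a),np.cos(a),0],[0,0,-1]]).T.T)
    B=R.from_euler("z",yaw,degrees=True)*R.from_euler("y",-lean,degrees=True)*R.from_matrix(np.diag([-1.,1,-1]))
    print("now",o["position"],"t",round(o["time"],2),"shift",(A.inv().apply(np.array([x,y,z])-o["position"])*1000).round(1),"turn",np.degrees((A.inv()*B).as_rotvec()).round(1))
E
python3 -c "
from h import *
go(.432,.303,.2,9)"
python3 -m crank '[-42,-27,0,0,0,-5,0, -84,-54,0,0,0,-10,0, -126,-81,0,0,0,-15,0, -160,-108,0,0,0,-20,0, -190,-125,0,0,0,-24.5,0]'
python3 -c "
from h import *
go(.432,.303,.2,9)"
```

```text
now [0.167  0.6019 0.2471] t 0.25 shift [-335.3 -217.1   47.2] turn [ -0.1  -0.  -24.5]
time: 0.67
position: [0.3043, 0.4435, 0.2475]
tool_rot: [-0.081, 0.997, -0.0, -0.0]
ft_force: [0.2, 0.9, 0.2]
grip_width: 0.0871
grip_force: 0.0
now [0.3043 0.4435 0.2475] t 0.67 shift [-103.4 -159.2   47.5] turn [-0.  -0.   0.3]
```

```bash
python3 -m crank '[-20,-32,9,0,0,0,0, -40,-64,18,0,0,0,0, -60,-95,27,0,0,0,0, -85,-130,38,0,0,0,0, -102,-159,47,0,0,0,0]'
python3 -m crank '[0,0,0,0,0,0,0,0,0,0,0,0,0,0,0,0,0,0,0,0,0,0,0,0,0,0,0,0,0,0,0,0,0,0,0]'
python3 - <<'E'
from h import *
p,K,E=shot("wrist"); cv2.imwrite("pics/w1.png",p[:,:,::-1])
v=p.max(2).astype(int); u=proj([.432,.303,.046],K,E); print(u)
x,y=u.astype(int)
for c in blobs(v<60,(x-90,y-90,x+90,y+90),300)[:3]: print(rect(c,.046,K,E), rect(c,.012,K,E)[0], cv2.boundingRect(c))
go(.432,.303,.2,9)
E
```

```text
time: 1.08
position: [0.4314, 0.3026, 0.2004]
tool_rot: [-0.078, 0.997, 0.0, 0.001]
ft_force: [0.9, 0.1, 0.3]
grip_width: 0.0866
grip_force: 0.0
time: 1.5
position: [0.4287, 0.3052, 0.2009]
tool_rot: [-0.079, 0.997, 0.0, 0.0]
ft_force: [0.2, 0.2, -0.5]
grip_width: 0.0871
grip_force: 0.0
[320.7953 197.5201]
(array([0.4316, 0.308 ]), array([65.0578, 43.158 ]), np.float32(12.024541)) [0.4416 0.3099] (304, 167, 43, 61)
(array([0.508 , 0.3134]), array([207.5599,  60.7843]), np.float32(99.08426)) [0.5269 0.3159] (230, 238, 180, 49)
(array([0.387 , 0.2155]), array([54.2795, 19.9205]), np.float32(3.4750273)) [0.3918 0.2066] (230, 111, 21, 57)
now [0.4287 0.3052 0.2009] t 1.55 shift [-2.9 -2.7  0.9] turn [0.  0.  0.1]
```

View pics/w1.png

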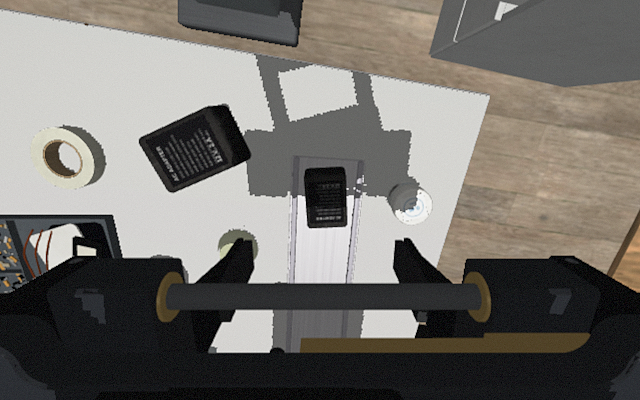

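The wrist view, with image up toward the robot, shows the small adapter at (325,197) between the rails, the jar at (410,202) and the flask at (238,243). I'll descend with the fingertips kept above the 19 mm rail tops.

```bash
python3 -m crank '[-1,0,35,0,0,0,50, -2,0,70,0,0,0,50, -2,0,105,0,0,0,50, -2,0,135,0,0,0,50, -2,0,151,0,0,0,50]'
python3 -m crank '[0,0,0,0,0,0,50, 0,0,0,0,0,0,255,0,0,0,0,0,0,255,0,0,0,0,0,0,255,0,0,0,0,0,0,255]' 25
python3 -m crank '[0,0,0,0,0,0,255, 0,0,0,0,0,0,255,0,0,0,0,0,0,255,0,0,0,0,0,0,255,0,0,0,0,0,0,255]'
```

```text
time: 1.97
position: [0.4294, 0.3047, 0.0468]
tool_rot: [-0.079, 0.997, -0.001, -0.002]
ft_force: [0.6, 0.1, 0.1]
grip_width: 0.0711
grip_force: 0.0
time: 2.38
position: [0.4325, 0.3052, 0.0512]
tool_rot: [-0.078, 0.997, 0.001, 0.002]
ft_force: [-0.1, 1.5, 0.5]
grip_width: 0.0511
grip_force: 0.7
time: 2.8
position: [0.4326, 0.3053, 0.0511]
tool_rot: [-0.078, 0.997, 0.001, 0.002]
ft_force: [-1.1, 2.1, 6.7]
grip_width: 0.0458
grip_force: 24.8
```

```bash
python3 -m crank '[0,0,-25,0,0,0,255, 0,0,-50,0,0,0,255,0,0,-80,0,0,0,255,0,0,-110,0,0,0,255,0,0,-110,0,0,0,255]'
python3 -c "
from h import *
go(.44,-.34,.16,3)"
```

```text
time: 3.22
position: [0.4344, 0.3056, 0.1648]
tool_rot: [-0.078, 0.997, 0.002, 0.005]
ft_force: [0.7, -0.2, -2.0]
grip_width: 0.0466
grip_force: 24.8
now [0.4344 0.3056 0.1648] t 3.22 shift [  95.5 -638.5    2.4] turn [0.2 0.6 6. ]
```

```bash
python3 -m crank '[4,-28,0,0,0,0,255, 9,-60,0,0,0,1,255, 14,-94,0,0,0,1.5,255, 19,-128,0,0,0,1.5,255, 24,-162,0,0,0,1.5,255]'
python3 -m crank '[5,-34,0,0,0,0,255, 10,-68,0,0,0,1,255, 15,-102,0,0,0,1.5,255, 20,-136,0,0,0,1.5,255, 25,-170,0,0,0,1.5,255]'
python3 -m crank '[5,-34,0,0,0,0,255, 10,-68,0,0,0,1,255, 15,-102,0,0,0,1.5,255, 20,-136,0,0,0,1.5,255, 24,-166,0,0,0,1.5,255]'
python3 -c "
from h import *
go(.44,-.34,.09,3)"
```

```text
time: 3.63
position: [0.4321, 0.1392, 0.1592]
tool_rot: [-0.066, 0.998, -0.0, -0.001]
ft_force: [0.3, -1.0, -1.8]
grip_width: 0.0462
grip_force: 24.8
time: 4.05
position: [0.4295, -0.0327, 0.1592]
tool_rot: [-0.052, 0.999, 0.0, -0.001]
ft_force: [1.3, -0.6, -1.8]
grip_width: 0.0459
grip_force: 24.8
time: 4.47
position: [0.423, -0.2008, 0.1591]
tool_rot: [-0.039, 0.999, 0.0, -0.0]
ft_force: [1.0, 1.5, -2.0]
grip_width: 0.046
grip_force: 24.8
now [ 0.423  -0.2008  0.1591] t 4.47 shift [  -6.3 -140.1   69.1] turn [ 0.  -0.   1.4]
```

```bash
python3 -m crank '[-1,-34,0,0,0,0,255, -3,-68,5,0,0,1,255, -4,-102,15,0,0,1.5,255, -6,-130,30,0,0,1.5,255, -6,-140,50,0,0,1.5,255]'
python3 -m crank '[0,0,20,0,0,0,255, 0,0,35,0,0,0,255,0,0,50,0,0,0,255,0,0,58,0,0,0,255,0,0,62,0,0,0,255]'
python3 -m crank '[0,0,1,0,0,0,255, 0,0,2,0,0,0,255,0,0,2,0,0,0,255,0,0,2,0,0,0,255,0,0,2,0,0,0,255]'
```

```text
time: 4.88
position: [0.4424, -0.3441, 0.1099]
tool_rot: [-0.025, 1.0, -0.004, 0.002]
ft_force: [-0.2, -1.2, -1.8]
grip_width: 0.0463
grip_force: 24.8
time: 5.3
position: [0.4398, -0.337, 0.0458]
tool_rot: [-0.026, 1.0, 0.001, -0.001]
ft_force: [-0.2, 0.8, -2.0]
grip_width: 0.0462
grip_force: 24.8
time: 5.72
position: [0.4412, -0.3382, 0.0463]
tool_rot: [-0.026, 1.0, -0.001, 0.0]
ft_force: [0.5, -0.1, -2.1]
grip_width: 0.0462
grip_force: 24.8
```

```bash
python3 -m crank '[0,0,1,0,0,0,255, 0,0,2,0,0,0,255,0,0,3,0,0,0,255,0,0,3,0,0,0,255,0,0,3,0,0,0,255]'
python3 -m crank '[0,0,0.5,0,0,0,255, 0,0,1,0,0,0,255,0,0,1,0,0,0,255,0,0,1,0,0,0,255,0,0,1,0,0,0,255]'
```

```text
time: 6.13
position: [0.4408, -0.3378, 0.0425]
tool_rot: [-0.026, 1.0, 0.0, -0.0]
ft_force: [0.1, 1.0, -0.6]
grip_width: 0.046
grip_force: 24.8
time: 6.55
position: [0.4408, -0.3379, 0.0422]
tool_rot: [-0.026, 1.0, -0.0, 0.0]
ft_force: [-2.3, 0.4, 5.3]
grip_width: 0.0459
grip_force: 24.8
```

```bash
python3 -m crank '[0,0,0,0,0,0,0, 0,0,0,0,0,0,0,0,0,0,0,0,0,0,0,0,0,0,0,0,0,0,0,0,0,0,0,0]'
python3 -m crank '[0,0,-25,0,0,0,0, 0,0,-60,0,0,0,0,0,0,-95,0,0,0,0,0,0,-130,0,0,0,0,0,0,-155,0,0,0,0]'
python3 -c "
from h import *
go(.54,-.26,.2,10.9)"
```

```text
time: 6.97
position: [0.4409, -0.3379, 0.0414]
tool_rot: [-0.026, 1.0, 0.0, -0.0]
ft_force: [0.0, -0.9, 0.2]
grip_width: 0.0716
grip_force: 0.0
time: 7.38
position: [0.4414, -0.3384, 0.1994]
tool_rot: [-0.026, 1.0, -0.001, 0.001]
ft_force: [0.4, -0.8, -0.3]
grip_width: 0.0867
grip_force: 0.0
now [ 0.4414 -0.3384  0.1994] t 7.38 shift [-102.5   73.2   -0.6] turn [-0.2  0.1 -7.9]
```

```bash
python3 -m crank '[-25,18,0,0,0,-2,0, -50,36,0,0,0,-4,0, -75,54,0,0,0,-6,0, -102,73,0,0,0,-8,0, -102,73,0,0,0,-8,0]'
python3 -m crank '[0,0,0,0,0,0,0,0,0,0,0,0,0,0,0,0,0,0,0,0,0,0,0,0,0,0,0,0,0,0,0,0,0,0,0]'
python3 - <<'E'
from h import *
p,K,E=shot("wrist"); cv2.imwrite("pics/w2.png",p[:,:,::-1])
for n,P in(("car",[.5574,-.2583,.029]),("ad",[.441,-.338,.037]),("reel",[.424,-.2135,.045])): print(n,proj(P,K,E))
E
```

```text
time: 7.8
position: [0.5428, -0.2563, 0.1968]
tool_rot: [-0.098, 0.995, 0.0, 0.002]
ft_force: [-0.2, -0.2, -0.7]
grip_width: 0.0869
grip_force: 0.0
time: 8.22
position: [0.5381, -0.2605, 0.1965]
tool_rot: [-0.095, 0.995, 0.0, -0.0]
ft_force: [-0.4, -0.7, 0.7]
grip_width: 0.0867
grip_force: 0.0
car [322.0585 208.6538]
ad [262.1219  81.4965]
reel [396.6812  88.5994]
```

View pics/w2.png

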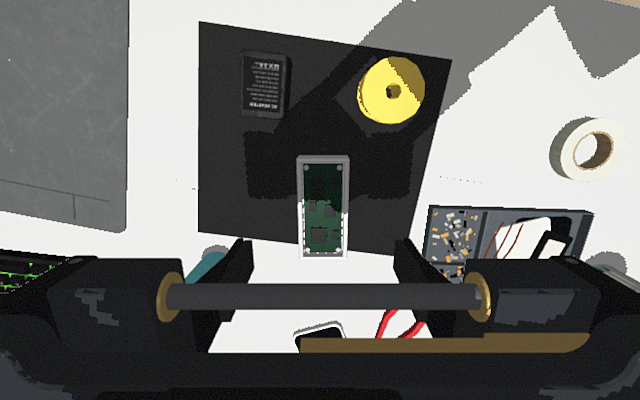

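The adapter stands upright on the mat at (265,83). The carrier's top is at about (297,157), (349,155), (346,257), (300,258), and nothing stands beside it.

Run:
```python
from h import *
p,K,E=shot("wrist")
C=cast([(297,157),(349,155),(347,258),(299,258)],.029,K,E);print(C,C.mean(0),np.linalg.norm(np.diff(C,axis=0),axis=1))
for a,b in((0,3),(1,2)): d=C[b]-C[a];print(np.degrees(np.arctan2(d[1],d[0])))
m=C.mean(0); go(m[0],m[1],.038,10.9)
```

```text
[[ 0.5065 -0.2946  0.029 ]
 [ 0.4942 -0.2417  0.029 ]
 [ 0.6119 -0.2181  0.029 ]
 [ 0.6225 -0.2733  0.029 ]] [ 0.5588 -0.2569  0.029 ] [0.0543 0.12   0.0561]
10.43212063557355
11.316650325484412
now [ 0.5383 -0.2604  0.1966] t 8.32 shift [-20.7  -0.5 158.6] turn [ 0. -0.  0.]
```

```bash
python3 -m crank '[-3,0,35,0,0,0,0, -6,0,70,0,0,0,0, -9,0,105,0,0,0,0, -11,0,135,0,0,0,0, -11,0,158,0,0,0,0]'
python3 -m crank '[0,0,0,0,0,0,0, 0,0,0,0,0,0,255,0,0,0,0,0,0,255,0,0,0,0,0,0,255,0,0,0,0,0,0,255]' 35
python3 -m crank '[0,0,0,0,0,0,255, 0,0,0,0,0,0,255,0,0,0,0,0,0,255,0,0,0,0,0,0,255,0,0,0,0,0,0,255]'
```

```text
time: 8.73
position: [0.5489, -0.2573, 0.0361]
tool_rot: [-0.095, 0.995, 0.001, -0.001]
ft_force: [-0.8, 0.2, 0.2]
grip_width: 0.0869
grip_force: 0.0
time: 9.15
position: [0.5508, -0.2584, 0.0406]
tool_rot: [-0.096, 0.995, -0.001, 0.001]
ft_force: [0.0, -0.3, 0.9]
grip_width: 0.0681
grip_force: 0.0
time: 9.57
position: [0.5504, -0.2583, 0.0399]
tool_rot: [-0.096, 0.995, -0.001, 0.001]
ft_force: [-0.8, -0.4, 6.2]
grip_width: 0.0557
grip_force: 35.0
```

```bash
python3 -m crank '[0,0,-25,0,0,0,255, 0,0,-50,0,0,0,255,0,0,-80,0,0,0,255,0,0,-110,0,0,0,255,0,0,-120,0,0,0,255]'
python3 -c "
from h import *
go(.43,-.10,.16,5.3);go(.43,.18,.16,5.3)"
```

```text
time: 9.98
position: [0.5512, -0.2584, 0.1622]
tool_rot: [-0.096, 0.995, -0.002, 0.002]
ft_force: [1.5, -0.6, -2.2]
grip_width: 0.0557
grip_force: 35.0
now [ 0.5512 -0.2584  0.1622] t 9.98 shift [ 88.8 178.7   1.1] turn [-0.2  0.3  5.7]
now [ 0.5512 -0.2584  0.1622] t 9.98 shift [ 35.4 453.5   0.1] turn [-0.2  0.3  5.7]
```

```bash
python3 -m crank '[15,28,0,0,0,1,255, 33,60,0,0,0,2,255, 51,96,0,0,0,3,255, 70,135,0,0,0,4,255, 89,174,0,0,0,5.5,255]'
python3 -m crank '[0,35,0,0,0,0,255, 0,70,0,0,0,0,255, 0,105,0,0,0,0,255, -1,140,0,0,0,0,255, -2,175,0,0,0,0,255]'
python3 -c "
from h import *
go(.43,.18,.16,5.3);go(.4596,.3088,.12,5.3)"
```

```text
time: 10.4
position: [0.4291, -0.1048, 0.1577]
tool_rot: [-0.047, 0.999, 0.001, -0.001]
ft_force: [1.0, 0.7, -2.4]
grip_width: 0.0556
grip_force: 35.0
time: 10.82
position: [0.4152, 0.0695, 0.1579]
tool_rot: [-0.048, 0.999, 0.0, -0.001]
ft_force: [1.0, -0.1, -3.8]
grip_width: 0.0551
grip_force: 35.0
now [0.4152 0.0695 0.1579] t 10.82 shift [-25.2 108.6  -2.1] turn [ 0.  -0.1  0.1]
now [0.4152 0.0695 0.1579] t 10.82 shift [-67.  234.   37.8] turn [ 0.  -0.1  0.1]
```

```bash
python3 -m crank '[-8,35,0,0,0,0,255, -17,70,0,0,0,0,255, -28,105,0,0,0,0,255, -38,140,5,0,0,0,255, -48,170,10,0,0,0,255]'
python3 -m crank '[-6,22,6,0,0,0,255, -13,45,15,0,0,0,255, -19,64,28,0,0,0,255, -19,64,40,0,0,0,255, -19,64,45,0,0,0,255]'
python3 -m crank '[0,0,0,0,0,0,255,0,0,0,0,0,0,255,0,0,0,0,0,0,255,0,0,0,0,0,0,255,0,0,0,0,0,0,255]'
python3 - <<'E'
from h import *
go(.4596,.3088,.07,5.3)
p,K,E=shot("wrist"); cv2.imwrite("pics/w3.png",cv2.resize(p[60:360,160:480],None,fx=2,fy=2)[:,:,::-1])
p,K,E=shot("top"); cv2.imwrite("pics/t3.png",cv2.resize(p[115:265,160:300],None,fx=4,fy=4,interpolation=2)[:,:,::-1])
E
```

```text
time: 11.23
position: [0.4473, 0.2441, 0.1477]
tool_rot: [-0.048, 0.999, 0.0, -0.001]
ft_force: [0.3, -0.4, -2.3]
grip_width: 0.056
grip_force: 35.0
time: 11.65
position: [0.4592, 0.3078, 0.1009]
tool_rot: [-0.049, 0.999, -0.001, -0.002]
ft_force: [-0.5, 0.8, -3.5]
grip_width: 0.0558
grip_force: 35.0
time: 12.07
position: [0.4613, 0.3069, 0.1043]
tool_rot: [-0.047, 0.999, 0.0, 0.001]
ft_force: [0.7, -0.1, -3.8]
grip_width: 0.0557
grip_force: 35.0
now [0.4613 0.3069 0.1043] t 12.07 shift [ 1.6  2.  34.3] turn [0.  0.1 0.1]
```

View pics/w3.png

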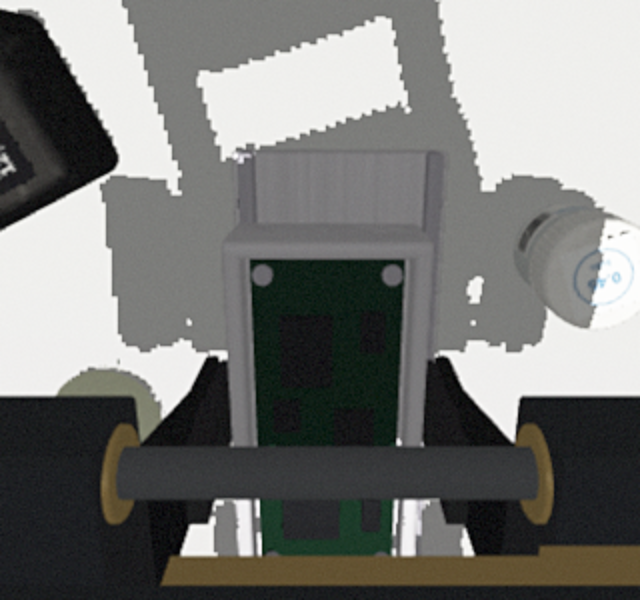

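The wrist crop shows the carrier held over the landing. The rails' lower ends are at crop (236..256,152) and (427..442,152), and the carrier's rear edge is at about (226..433,245).

Run:
```python
from h import *
p,K,E=shot("wrist"); z=robot.get_obs()["position"][2]
f=lambda a,zz: cast(np.array(a)/2+np.array([160,60]),zz,K,E)
def rp(P):
    d=P[:,:2]-np.array([.4835,.311]); a=np.radians(5.3); return np.c_[d@[np.cos(a),np.sin(a)],d@[-np.sin(a),np.cos(a)]]*1000
print("rail outer",rp(f([(236,152),(442,152)],.019))); print("rail inner",rp(f([(256,152),(427,152)],.019)),"floor ",rp(f([(256,152),(427,152)],.012)))
print("carrier end/sides",rp(f([(223,250),(434,250),(231,440),(424,440)],z-.011)))
```

```text
rail outer [[-88.2443 -35.8975]
 [-88.4209  40.9425]]
rail inner [[-88.2615 -28.4376]
 [-88.408   35.3471]] floor  [[-87.6718 -29.2604]
 [-87.8229  36.5322]]
carrier end/sides [[-69.3779 -29.2572]
 [-69.5036  26.0402]
 [-12.2116 -29.9072]
 [-12.3366  26.5044]]
```

View pics/t3.png

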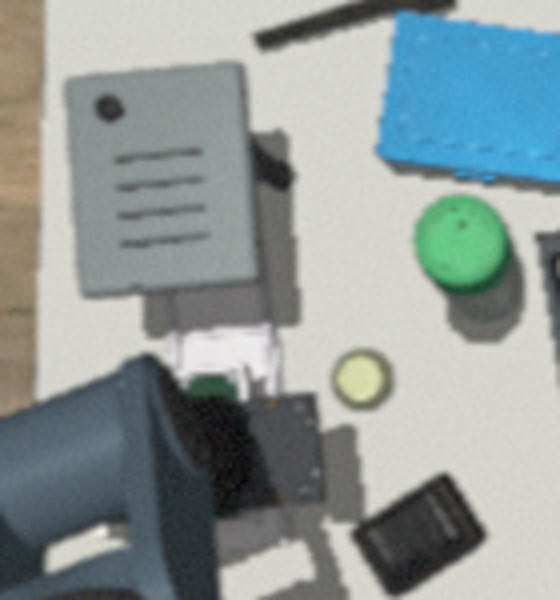

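```bash
python3 -m crank '[0,1,10,0,0,0,255,0,2,20,0,0,0,255,0,3,30,0,0,0,255,0,4,38,0,0,0,255,0,4,40,0,0,0,255]'
python3 -m crank '[0,0,0,0,0,0,255,0,0,0,0,0,0,255,0,0,0,0,0,0,255,0,0,0,0,0,0,255,0,0,0,0,0,0,255]'
python3 - <<'E'
from h import *
p,K,E=shot("wrist"); cv2.imwrite("pics/w4.png",cv2.resize(p[110:260,240:420],None,fx=4,fy=4,interpolation=2)[:,:,::-1])
E
```

```text
time: 12.63
position: [0.4592, 0.3109, 0.0612]
tool_rot: [-0.048, 0.999, -0.001, -0.002]
ft_force: [-0.1, 0.0, -2.9]
grip_width: 0.0556
grip_force: 35.0
time: 13.05
position: [0.4608, 0.3114, 0.064]
tool_rot: [-0.048, 0.999, 0.0, 0.0]
ft_force: [-0.1, -0.7, -3.4]
grip_width: 0.0558
grip_force: 35.0
```

View pics/w4.png

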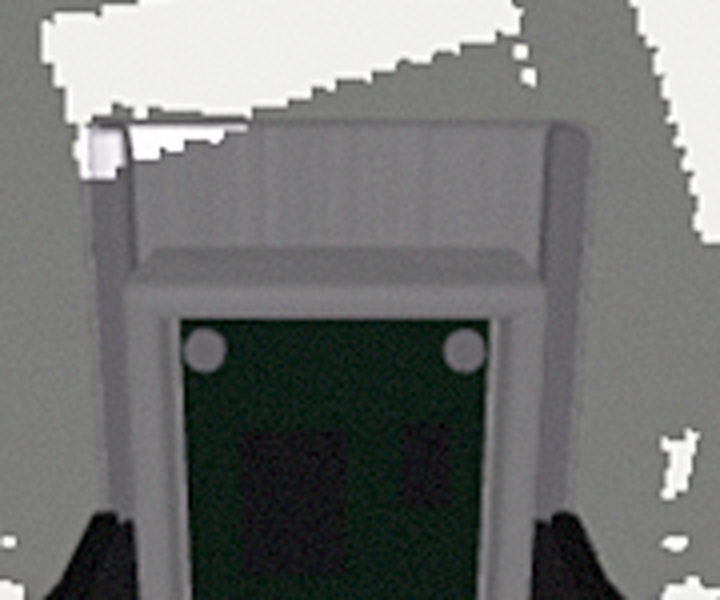

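The carrier is centred between the rails: carrier midline at column 337, rail midline at 338. I'll lower it.

```bash
python3 -m crank '[0,0,4,0,0,0,255,0,0,8,0,0,0,255,0,0,12,0,0,0,255,0,0,14,0,0,0,255,0,0,14,0,0,0,255]'
python3 -m crank '[0,0,0.5,0,0,0,255,0,0,1,0,0,0,255,0,0,1,0,0,0,255,0,0,1,0,0,0,255,0,0,1,0,0,0,255]'
```

```text
time: 13.52
position: [0.4601, 0.3111, 0.0492]
tool_rot: [-0.048, 0.999, -0.0, -0.0]
ft_force: [-0.1, -0.2, -3.0]
grip_width: 0.0557
grip_force: 35.0
time: 13.93
position: [0.4602, 0.3112, 0.049]
tool_rot: [-0.048, 0.999, -0.0, -0.0]
ft_force: [-1.9, -0.5, 4.5]
grip_width: 0.0559
grip_force: 35.0
```

```bash
python3 -m crank '[0,0,0,0,0,0,60,0,0,0,0,0,0,60,0,0,0,0,0,0,60,0,0,0,0,0,0,60,0,0,0,0,0,0,60]'
python3 -m crank '[0,0,0,0,0,0,60,0,0,0,0,0,0,60,0,0,-12,0,0,0,60,0,0,-35,0,0,0,60,0,0,-55,0,0,0,60]'
cat >> h.py <<'E'
def goR(rx,rz,lean):
    a=np.radians(5.3); go(.4833+rx*np.cos(a),.3133+rx*np.sin(a),rz,5.3,lean)
E
python3 -c "
from h import *
goR(-.12,.10,38)"
```

```text
time: 14.35
position: [0.4607, 0.3113, 0.0484]
tool_rot: [-0.048, 0.999, 0.0, 0.0]
ft_force: [-0.1, 0.6, -0.3]
grip_width: 0.0662
grip_force: 0.0
time: 14.77
position: [0.4601, 0.3111, 0.1045]
tool_rot: [-0.048, 0.999, -0.0, -0.001]
ft_force: [0.2, 0.3, -0.6]
grip_width: 0.0666
grip_force: 0.0
now [0.4601 0.3111 0.1045] t 14.77 shift [96.7  0.3  4.6] turn [  0.  -38.1   0.2]
```

```bash
python3 -m crank '[25,0,-10,0,-7,0,197,50,0,-15,0,-14,0,197,75,0,-15,0,-21,0,197,97,0,-10,0,-28,0,197,97,0,0,0,-35,0,197]'
python3 -c "
from h import *
goR(-.12,.06,38)"
```

```text
time: 15.18
position: [0.3945, 0.2918, 0.1168]
tool_rot: [-0.038, 0.983, -0.021, 0.178]
ft_force: [0.0, -0.8, 0.7]
grip_width: 0.0411
grip_force: 0.0
now [0.3945 0.2918 0.1168] t 15.18 shift [47.6 15.5 42.1] turn [ -3.5 -17.6   0.3]
```

```bash
python3 -m crank '[0,0,0,0,0,0,197,0,0,0,0,0,0,197,0,0,0,0,0,0,197,0,0,0,0,0,0,197,0,0,0,0,0,0,197]'
python3 -c "
from h import *
goR(-.12,.10,38);print(robot.get_obs()['q'])"
```

```text
time: 15.6
position: [0.397, 0.2925, 0.1158]
tool_rot: [-0.037, 0.983, -0.021, 0.177]
ft_force: [-0.6, -0.4, -0.1]
grip_width: 0.0205
grip_force: 0.0
now [0.397  0.2925 0.1158] t 15.6 shift [35.7 12.7  2.9] turn [ -3.5 -17.7   0.2]
[ 0.5225  0.5545  2.0578 -0.7268  0.3033 -0.4504]
```

```bash
python3 -c "
from h import *
goR(-.108,.11,5)"
```

```text
now [0.397  0.2925 0.1158] t 15.6 shift [21.  12.5 -2.3] turn [-3.4 15.3 -0.8]
```

```bash
python3 -m crank '[5,3,-3,-1,4,0,197,10,6,-3,-2,8,0,197,16,9,-3,-3,12,-1,197,21,12,-2,-3.4,15,-1,197,21,12,-2,-3.4,15.3,-1,197]'
python3 -c "
from h import *
goR(-.108,.10,5);goR(-.108,.047,5)"
```

```text
time: 16.02
position: [0.3774, 0.3035, 0.1097]
tool_rot: [-0.047, 0.998, 0.003, 0.043]
ft_force: [1.3, 0.4, -0.4]
grip_width: 0.02
grip_force: 0.0
now [0.3774 0.3035 0.1097] t 16.02 shift [ 2.4 -0.1  9.5] turn [ 0.1 -0.   0.1]
now [0.3774 0.3035 0.1097] t 16.02 shift [ 7.  -0.2 62.3] turn [ 0.1 -0.   0.1]
```

```bash
python3 -m crank '[3,0,20,0,0,0,197,7,0,40,0,0,0,197,7,0,55,0,0,0,197,7,0,62,0,0,0,197,7,0,62,0,0,0,197]'
python3 - <<'E'
from h import *
goR(-.108,.047,5)
goR(-.01,.047,5)
p,K,E=shot("wrist"); cv2.imwrite("pics/w5.png",p[:,:,::-1])
E
```

```text
time: 16.43
position: [0.3727, 0.3019, 0.0457]
tool_rot: [-0.048, 0.998, 0.001, 0.042]
ft_force: [-0.3, -0.2, 0.7]
grip_width: 0.0197
grip_force: 0.0
now [0.3727 0.3019 0.0457] t 16.43 shift [-3.3  1.1 -1. ] turn [-0.1 -0.2  0.2]
now [0.3727 0.3019 0.0457] t 16.43 shift [-100.9    0.7    7.2] turn [-0.1 -0.2  0.2]
```

View pics/w5.png

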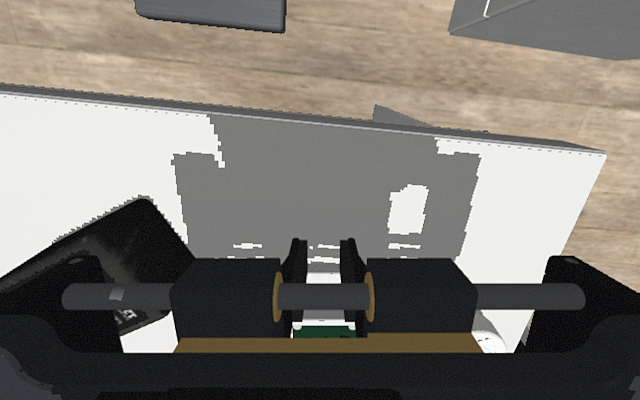

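The jaws are at (325,265) behind the carrier, whose green board shows at (323,330). They are in line, so I'll push.

```bash
python3 -m crank '[-8,0,0,0,0,0,197,-18,0.5,1,0,0,0,197,-28,0.5,2,0,0,0,197,-39,0.5,3,0,0,0,197,-50,0.5,4,0,0,0,197]'
python3 -m crank '[-11,0,1,0,0,0,197,-22,0,2,0,0,0,197,-33,0,3,0,0,0,197,-43,0,4,0,0,0,197,-50,0,4.5,0,0,0,197]'
python3 -c "
from h import *
goR(-.03,.08,38);goR(-.008,.047,5)"
```

```text
time: 16.9
position: [0.422, 0.3071, 0.0478]
tool_rot: [-0.048, 0.998, 0.001, 0.041]
ft_force: [-5.7, -0.0, 4.5]
grip_width: 0.0201
grip_force: 2.7
time: 17.32
position: [0.4733, 0.3123, 0.0475]
tool_rot: [-0.048, 0.998, 0.001, 0.042]
ft_force: [-2.0, 0.3, -1.7]
grip_width: 0.0199
grip_force: 1.0
now [0.4733 0.3123 0.0475] t 17.32 shift [ 17.2   0.1 -34.1] turn [  0.  -33.2   0.2]
now [0.4733 0.3123 0.0475] t 17.32 shift [-2.   0.1  0.7] turn [-0.  -0.2  0.2]
```

```bash
python3 -m crank '[8,0,0,0,0,0,197,16,0,-10,0,-4,0,197,24,0,-20,0,-8,0,197,27,0,-30,0,-12,0,197,27,0,-34,0,-16,0,197]'
python3 -c "
from h import *
goR(-.04,.08,38);print(robot.get_obs()['q'])"
```

```text
time: 17.73
position: [0.4422, 0.3083, 0.0781]
tool_rot: [-0.047, 0.985, 0.006, 0.168]
ft_force: [-0.1, -0.6, 0.5]
grip_width: 0.0196
grip_force: 0.0
now [0.4422 0.3083 0.0781] t 17.73 shift [-1.9  1.2 -1.4] turn [ -0.2 -18.7   0.3]
[ 0.4672  0.6544  1.9819 -0.5833  0.2278 -0.6484]
```

Leaning this close in brings joint 5 near zero, a wrist singularity, so I'll work out the arm kinematics from the readings and choose a reachable lean.

```bash
cat > kin.py <<'E'
from h import *
from scipy.optimize import least_squares
D=[([1.1215,.5285,1.4339,0,1.1814,-.1785],[.1669,.6016,.2466],[.135,.9908,-.001,-.0003]),
   ([.5225,.5545,2.0578,-.7268,.3033,-.4504],[.397,.2925,.1158],[-.037,.983,-.021,.177])]
Rz=lambda a:R.from_euler("z",a); Ry=lambda a:R.from_euler("y",a)
def rot(q): return Rz(q[0])*Ry(q[1]+q[2])*Rz(q[3])*Ry(q[4])*Rz(q[5])
def fk(q,k):
    h,a,b,e,L,r0=k; A=Rz(q[0])
    return A.apply([r0,0,h]+Ry(q[1]).apply([0,0,a])+Ry(q[1]+q[2]).apply([e,0,b]))+rot(q).apply([0,0,L])
def fit(D):
    k0=np.array([.35,.4,.4,0,.25,0])
    return least_squares(lambda k:np.r_[np.ravel([fk(q,k)-p for q,p,_ in D])*1e3,(k-k0)*3*np.array([1,1,1,3,1,3])],k0).x
E
python3 - <<'E'
from kin import *
o=robot.get_obs(); D.append((o["q"],o["position"],o["tool_rot"]))
for q,p,t in D: print((rot(q).inv()*R.from_quat(t)).as_rotvec())
k=fit(D); print(k); 
for q,p,t in D: print((fk(q,k)-p)*1e3)
print(repr(o["q"]),repr(o["position"]),repr(o["tool_rot"]))
E
```

```text
[-0.     -0.0001  1.5708]
[0.0005 0.0004 1.571 ]
[-0.     -0.      1.5708]
[-0.6858  0.6436  0.1481 -0.0658 -0.3724  0.127 ]
[ 99.9546 -48.175    0.0323]
[-9.4536 15.9713 -0.3834]
[ 13.5982 -26.5326   0.3604]
array([ 0.4672,  0.6544,  1.9819, -0.5833,  0.2278, -0.6484]) array([0.4422, 0.3083, 0.0781]) array([-0.0474,  0.9847,  0.0057,  0.1677])
```

```bash
cat >> kin.py <<'E'
D.append(([.4672,.6544,1.9819,-.5833,.2278,-.6484],[.4422,.3083,.0781],[-.0474,.9847,.0057,.1677]))
def fk(q,k):
    h,a,b,e,L,r0,d=k
    return Rz(q[0]).apply([r0,d,h]+Ry(q[1]).apply([0,0,a])+Ry(q[1]+q[2]).apply([e,0,b]))+rot(q).apply([0,0,L])
def fit(D):
    k0=np.array([.2,.45,.4,0,.25,0,.11]); w=np.array([1,1,1,5,1,10,0])
    return min((least_squares(lambda k:np.r_[np.ravel([fk(q,k)-p for q,p,_ in D])*1e3,(k-k0)*w*2],k0+s) for s in (0,.05,-.05)),key=lambda r:r.cost).x
LO=np.array([-3.08,-.75,.22,-1.43,0,-2.85]);HI=np.array([3.08,2.2,2.44,4.57,2.65,2.85])
def pose(rx,rz,yaw,lean,ry=0):
    a=np.radians(5.3)
    return np.array([.4833+rx*np.cos(a)-ry*np.sin(a),.3133+rx*np.sin(a)+ry*np.cos(a),rz]),R.from_euler("z",yaw,degrees=True)*R.from_euler("y",-lean,degrees=True)*R.from_matrix(np.diag([-1.,1,-1]))
def ik(p,B,k,q0):
    C=R.from_rotvec([0,0,1.5708])
    r=least_squares(lambda q:np.r_[(fk(q,k)-p)*1e3,(B.inv()*rot(q)*C).as_rotvec()*300],np.clip(q0,LO+1e-3,HI-1e-3),bounds=(LO,HI))
    return r.x,np.sqrt(2*r.cost)
E
python3 - <<'E'
from kin import *
k=fit(D);print(k)
for q,p,t in D: print((fk(q,k)-p)*1e3)
q=np.array(D[-1][0])
for L in(20,25,30,34,38):
    for rx in(-.04,.0,.04,.084):
        s=[]
        for y in(5.3,20,-15):
            b=min((ik(*pose(rx,.05+max(0,rx+.01)*0.1,y,L),k,q0) for q0 in(q,q+[0,0,0,-.6,.1,.6],q+[-.2,.2,-.3,0,.3,0])),key=lambda t:t[1]); s.append((y,round(b[1],1),b[0][3:].round(2)))
        print(L,rx,*s)
E
```

```text
[0.2737 0.5879 0.3916 0.1139 0.28   0.0001 0.1109]
[ 0.013  -0.0218  0.0124]
[ 0.0026  0.0167 -0.0307]
[-0.0006  0.0086  0.0181]
20 -0.04 (5.3, np.float64(0.0), array([-0.89,  0.16, -0.34])) (20, np.float64(0.0), array([-0.37,  0.06, -1.14])) (-15, np.float64(0.0), array([-0.83,  0.34, -0.01]))
20 0.0 (5.3, np.float64(0.0), array([-0.6 ,  0.21, -0.66])) (20, np.float64(0.0), array([-0.1 ,  0.13, -1.44])) (-15, np.float64(0.0), array([-0.7 ,  0.37, -0.18]))
20 0.04 (5.3, np.float64(0.0), array([-0.42,  0.27, -0.87])) (20, np.float64(0.0), array([-0.03,  0.21, -1.53])) (-15, np.float64(0.0), array([-0.59,  0.42, -0.33]))
20 0.084 (5.3, np.float64(0.0), array([-0.3 ,  0.34, -1.01])) (20, np.float64(0.0), array([ 0.01,  0.3 , -1.58])) (-15, np.float64(0.0), array([-0.5 ,  0.48, -0.45]))
25 -0.04 (5.3, np.float64(9.0), array([-1.43,  0.17,  0.23])) (20, np.float64(15.1), array([-1.43,  0.03, -0.07])) (-15, np.float64(0.0), array([-1.19,  0.34,  0.38]))
25 0.0 (5.3, np.float64(0.0), array([-1.37,  0.15,  0.13])) (20, np.float64(3.7), array([-1.43,  0.02, -0.1 ])) (-15, np.float64(0.0), arr
[... 1679 characters left out ...]
([-1.29,  0.42,  0.37]))
38 -0.04 (5.3, np.float64(64.0), array([-1.43,  0.29,  0.3 ])) (20, np.float64(74.6), array([-1.43,  0.06, -0.06])) (-15, np.float64(28.9), array([-1.43,  0.53,  0.7 ]))
38 0.0 (5.3, np.float64(55.3), array([-1.43,  0.26,  0.24])) (20, np.float64(63.9), array([-1.43,  0.03, -0.09])) (-15, np.float64(22.7), array([-1.43,  0.5 ,  0.64]))
38 0.04 (5.3, np.float64(44.9), array([-1.43,  0.24,  0.2 ])) (20, np.float64(51.8), array([-1.43,  0.01, -0.12])) (-15, np.float64(14.8), array([-1.43,  0.48,  0.58]))
38 0.084 (5.3, np.float64(32.9), array([-1.43,  0.21,  0.15])) (20, np.float64(38.2), array([-1.33,  0.  , -0.24])) (-15, np.float64(5.2), array([-1.43,  0.46,  0.53]))
```

```bash
cat >> kin.py <<'E'
def tilt(Le,S):
    t=np.array([np.tan(np.radians(Le)),-np.tan(np.radians(S)),-1]);t/=np.linalg.norm(t)
    y=np.array([0,1.,0]);y-=t*(y@t);y/=np.linalg.norm(y); x=np.cross(y,t)
    return np.c_[x,y,t]            # tool axes in ramp axes
Q=R.from_euler("z",5.3,degrees=True)
def push(s,Le,S,c=.014):
    """TCP (ramp axes) with tip front corners touching carrier's rear end; s = ramp x of the rear end's foot; c height over surface"""
    M=tilt(Le,S); b=np.radians(11) if s>.075 else 0
    zs=.012+max(0,s-.075)*np.tan(np.radians(11))
    P=np.array([s-c*np.sin(b),0,zs+c*np.cos(b)])
    return P-M@np.array([-.0095,0,.025]),M
def world(p,M): return np.array([.4833,.3133,0])+Q.apply(p),Q*R.from_matrix(M)
E
python3 - <<'E'
from kin import *
k=fit(D)
for S in(0,8,12,16):
  for Le in(28,30,32,34,36):
    p,M=push(.1085,Le,S); 
    pts=np.array([p+M@np.array([-.0375,y,-.045]) for y in(-.095,-.06,.06,.095)])
    r=[]
    for s in(.03,.06,.09,.1085):
        w=world(*push(s,Le,S)); b=min((ik(*w,k,np.array([.47,.65,1.98,a,.3,c])) for a,c in((-.6,-.6),(-1.2,.2))),key=lambda t:t[1]); r.append((round(b[1],1),b[0][3:].round(2)))
    print(S,Le,"corner x",(pts[:,0]*1e3).round(),"z",(pts[:,2]*1e3).round(),r)
E
```

```text
0 28 corner x [98. 98. 98. 98.] z [107. 107. 107. 107.] [(np.float64(11.8), array([-1.43,  0.17,  0.19])), (np.float64(4.2), array([-1.43,  0.16,  0.17])), (np.float64(0.0), array([-1.27,  0.16, -0.02])), (np.float64(0.0), array([-1.04,  0.17, -0.26]))]
0 30 corner x [95. 95. 95. 95.] z [107. 107. 107. 107.] [(np.float64(21.0), array([-1.43,  0.19,  0.2 ])), (np.float64(13.4), array([-1.43,  0.17,  0.17])), (np.float64(5.5), array([-1.43,  0.17,  0.15])), (np.float64(0.0), array([-1.41,  0.16,  0.12]))]
0 32 corner x [92. 92. 92. 92.] z [106. 106. 106. 106.] [(np.float64(30.1), array([-1.43,  0.2 ,  0.21])), (np.float64(22.7), array([-1.43,  0.19,  0.18])), (np.float64(14.9), array([-1.43,  0.18,  0.16])), (np.float64(9.0), array([-1.43,  0.17,  0.14]))]
0 34 corner x [90. 90. 90. 90.] z [106. 106. 106. 106.] [(np.float64(39.2), array([-1.43,  0.22,  0.22])), (np.float64(32.0), array([-1.43,  0.21,  0.19])), (np.float64(24.3), array([-1.43,  0.19,  0.16])), (np.float64(18.4), array([-1.43,  0.19,  0.15]))]
0 36 corner x [87. 87. 87. 87.] z [105. 105. 105. 105.] [(np.float64(48.3), ar
[... 3346 characters left out ...]
3), array([-1.43,  0.48,  0.33])), (np.float64(0.0), array([-1.39,  0.47,  0.25])), (np.float64(0.0), array([-1.31,  0.47,  0.14])), (np.float64(0.0), array([-1.25,  0.48,  0.06]))]
16 34 corner x [ 79.  83.  99. 103.] z [123. 116.  93.  86.] [(np.float64(11.2), array([-1.43,  0.5 ,  0.35])), (np.float64(6.0), array([-1.43,  0.48,  0.31])), (np.float64(0.1), array([-1.43,  0.47,  0.27])), (np.float64(0.0), array([-1.37,  0.47,  0.19]))]
16 36 corner x [ 76.  80.  96. 101.] z [121. 115.  93.  87.] [(np.float64(20.1), array([-1.43,  0.51,  0.36])), (np.float64(15.1), array([-1.43,  0.5 ,  0.32])), (np.float64(9.4), array([-1.43,  0.49,  0.29])), (np.float64(4.9), array([-1.43,  0.48,  0.26]))]
```

```bash
cat >> kin.py <<'E'
def tilt(Le,S):                      # tool y kept square to the track
    t=np.array([np.tan(np.radians(Le)),-np.tan(np.radians(S)),-1]);t/=np.linalg.norm(t)
    y=np.array([0,-t[2],t[1]]);y/=np.linalg.norm(y); x=np.cross(y,t)
    return np.c_[x,y,t]
def rel(a,b): 
    return (a[1].inv().apply(b[0]-a[0])*1e3).round(1),np.degrees((a[1].inv()*b[1]).as_rotvec()).round(1)
def now(): 
    o=robot.get_obs(); return o["position"],R.from_quat(o["tool_rot"])
WP=[(-.02,19,3),(.02,22,5),(.05,25,7),(.08,28,8),(.1045,31,8),(.112,31,8)]
def chk(k):
    q=robot.get_obs()["q"]; 
    for s,Le,S in WP:
        p,M=push(s,Le,S,.016); q,e=ik(*world(p,M),k,q); pts=[(p+M@np.array([-.0375,y,-.045]))*1e3 for y in(-.095,.095)]
        print(s,round(e,1),q.round(2),np.round(pts,0).tolist())
E
python3 - <<'E'
from kin import *
k=fit(D); chk(k)
a=now(); print("now",a[0])
for s,Le,S in WP:
    b=world(*push(s,Le,S,.016)); print(s,*rel(a,b)); a=b
E
```

```text
-0.02 0.0 [ 0.49  0.72  1.96 -0.79  0.24 -0.43] [[-16.0, -91.0, 108.0], [-16.0, 99.0, 98.0]]
0.02 0.0 [ 0.49  0.75  1.89 -0.91  0.28 -0.34] [[20.0, -88.0, 111.0], [20.0, 101.0, 95.0]]
0.05 0.0 [ 0.49  0.77  1.85 -1.05  0.31 -0.22] [[46.0, -85.0, 114.0], [46.0, 103.0, 91.0]]
0.08 0.0 [ 0.49  0.79  1.81 -1.19  0.32 -0.1 ] [[69.0, -84.0, 116.0], [69.0, 105.0, 90.0]]
0.1045 0.0 [ 0.48  0.8   1.79 -1.33  0.32  0.02] [[90.0, -84.0, 120.0], [90.0, 104.0, 94.0]]
0.112 0.0 [ 0.48  0.8   1.78 -1.28  0.32 -0.03] [[97.0, -84.0, 122.0], [97.0, 104.0, 95.0]]
now [0.4422 0.3083 0.0781]
-0.02 [ 5.8  2.4 29.3] [ 2.6  0.4 -0.7]
0.02 [-36.5   0.7  13.5] [ 1.9 -2.9 -0.7]
0.05 [-26.6   0.7  11.7] [ 1.8 -2.9 -0.8]
0.08 [-23.5   0.2  11.2] [ 0.9 -2.9 -0.4]
0.1045 [-22.6  -0.7   7.8] [-0. -3.  0.]
0.112 [-7.2 -0.2  2.6] [0. 0. 0.]
```

```bash
python3 -m crank '[3,1,0,0,0,0,255,6,2,5,1,0,0,255,6,2,12,2,0,0,255,6,2,20,2.6,0.4,-0.7,255,6,2,29,2.6,0.4,-0.7,255]' 10
python3 -m crank '[-7,0,3,0,-0.6,0,255,-14,0,5,0.7,-1.2,0,255,-22,0,8,1.2,-1.8,-0.3,255,-29,0.5,11,1.6,-2.4,-0.5,255,-36,0.7,13.5,1.9,-2.9,-0.7,255]'
python3 - <<'E'
from kin import *
a=now(); print(a[0],a[1].apply([0,0,1]))
for s,Le,S in WP[1:4]: print(s,*rel(a,world(*push(s,Le,S,.016))))
E
```

```text
time: 18.15
position: [0.4493, 0.3114, 0.0474]
tool_rot: [-0.05, 0.985, -0.018, 0.165]
ft_force: [-0.7, 0.4, 0.8]
grip_width: 0.0011
grip_force: 0.0
time: 18.57
position: [0.4856, 0.3137, 0.0459]
tool_rot: [-0.053, 0.98, -0.036, 0.189]
ft_force: [-4.0, -1.3, 2.7]
grip_width: 0.0006
grip_force: 2.3
[0.4856 0.3137 0.0459] [ 0.3742 -0.0507 -0.926 ]
0.02 [-0.2  1.4 -1.8] [-0.2 -0.3 -0. ]
0.05 [-26.9   2.1   9.7] [ 1.6 -3.3 -0.8]
0.08 [-50.9   2.4  19.6] [ 2.5 -6.2 -1.3]
```

```bash
python3 -m crank '[-5,0.5,1.5,0.3,-0.6,-0.2,255,-11,1,4,0.7,-1.3,-0.4,255,-16,1.5,6,1,-2,-0.5,255,-22,2,8,1.4,-2.7,-0.7,255,-27,2,9.7,1.6,-3.3,-0.8,255]'
python3 -m crank '[-5,0,2,0.2,-0.6,0,255,-10,0,4.5,0.4,-1.2,-0.2,255,-14,0,6.5,0.6,-1.8,-0.3,255,-19,0,9,0.8,-2.4,-0.4,255,-23.5,0.2,11,0.9,-2.9,-0.4,255]'
python3 - <<'E'
from kin import *
a=now(); print(a[0],a[1].apply([0,0,1]),robot.get_obs()["q"])
for s,Le,S in WP[3:]: print(s,*rel(a,world(*push(s,Le,S,.016))))
E
```

```text
time: 18.98
position: [0.5148, 0.319, 0.0466]
tool_rot: [-0.058, 0.973, -0.049, 0.218]
ft_force: [-1.9, 0.2, -1.8]
grip_width: 0.0006
grip_force: 0.9
time: 19.4
position: [0.5405, 0.3214, 0.0464]
tool_rot: [-0.061, 0.967, -0.056, 0.243]
ft_force: [-1.1, 1.0, -2.6]
grip_width: 0.0002
grip_force: 0.9
[0.5405 0.3214 0.0464] [ 0.4762 -0.078  -0.8759] [ 0.4907  0.7924  1.8131 -1.1887  0.3215 -0.0985]
0.08 [ 0.8 -0.3 -0.2] [ 0.1  0.1 -0.1]
0.1045 [-21.8  -0.9   7.6] [ 0.1 -2.9 -0.1]
0.112 [-29.1  -1.1   9.8] [ 0.1 -2.9 -0.1]
```

```bash
python3 -m crank '[-4,-0.2,1.5,0,-0.6,0,255,-9,-0.4,3,0,-1.2,0,255,-13,-0.6,4.5,0,-1.8,0,255,-17,-0.8,6,0,-2.4,0,255,-20.5,-0.9,7.3,0,-2.9,0,255]'
python3 -m crank '[-1,0,0.3,0,0,0,255,-2,0,0.7,0,0,0,255,-3,0,1,0,0,0,255,-3,0,1,0,0,0,255,-3,0,1,0,0,0,255]'
python3 - <<'E'
from kin import *
a=now(); print(a[0],a[1].apply([0,0,1]))
for s,Le,S in WP[4:]: print(s,*rel(a,world(*push(s,Le,S,.016))))
p,K,E=shot("scene"); cv2.imwrite("pics/s6.png",cv2.resize(p[120:240,170:330],None,fx=4,fy=4,interpolation=2)[:,:,::-1])
E
```

```text
time: 19.82
position: [0.5622, 0.3231, 0.05]
tool_rot: [-0.062, 0.96, -0.054, 0.268]
ft_force: [-1.6, -1.0, -2.8]
grip_width: 0.0006
grip_force: 0.9
time: 20.23
position: [0.5651, 0.3236, 0.051]
tool_rot: [-0.062, 0.96, -0.054, 0.268]
ft_force: [-0.7, -0.8, -1.4]
grip_width: 0.0005
grip_force: 0.7
[0.5651 0.3236 0.051 ] [ 0.5207 -0.0699 -0.8509]
0.1045 [ 2.2 -0.2 -0. ] [ 0.1  0.  -0.1]
0.112 [-5.  -0.4  2.6] [ 0.1  0.  -0.1]
```

View pics/s6.png

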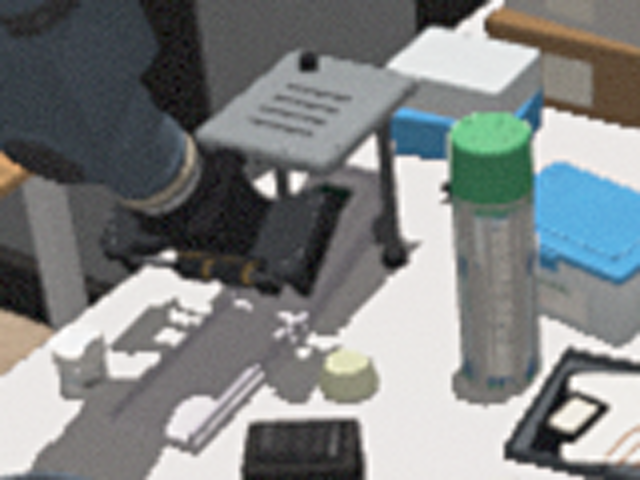

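The carrier is under the hood, and the jar at (80,365) and flask (350,375) are in place. I'll creep forward until the stop shows in the force.

```bash
python3 -m crank '[-0.5,0,0.2,0,0,0,255,-1,0,0.4,0,0,0,255,-1.5,0,0.5,0,0,0,255,-1.5,0,0.5,0,0,0,255,-1.5,0,0.5,0,0,0,255]'
python3 -m crank '[-0.5,0,0.2,0,0,0,255,-1,0,0.4,0,0,0,255,-1,0,0.4,0,0,0,255,-1,0,0.4,0,0,0,255,-1,0,0.4,0,0,0,255]'
python3 -c "
from kin import *
print(rel(now(),world(*push(.1094,31,8,.016))))"
```

```text
time: 20.7
position: [0.5665, 0.3237, 0.0512]
tool_rot: [-0.062, 0.96, -0.054, 0.268]
ft_force: [-0.7, -0.2, -0.9]
grip_width: 0.0005
grip_force: 0.9
time: 21.12
position: [0.5674, 0.3238, 0.0514]
tool_rot: [-0.062, 0.96, -0.054, 0.268]
ft_force: [-2.0, -0.4, -1.7]
grip_width: 0.0002
grip_force: 1.2
(array([-0.3, -0.3,  0.8]), array([ 0.1,  0. , -0.1]))
```

```bash
python3 -m crank '[-0.5,0,0.2,0,0,0,255,-1,0,0.4,0,0,0,255,-1,0,0.4,0,0,0,255,-1,0,0.4,0,0,0,255,-1,0,0.4,0,0,0,255]'
python3 -m crank '[-0.5,0,0.2,0,0,0,255,-1,0,0.4,0,0,0,255,-1,0,0.4,0,0,0,255,-1,0,0.4,0,0,0,255,-1,0,0.4,0,0,0,255]'
```

```text
time: 21.53
position: [0.5678, 0.3238, 0.0513]
tool_rot: [-0.062, 0.96, -0.054, 0.267]
ft_force: [-5.1, -0.1, 0.9]
grip_width: 0.0006
grip_force: 2.6
time: 21.95
position: [0.5679, 0.3238, 0.0512]
tool_rot: [-0.063, 0.96, -0.054, 0.266]
ft_force: [-7.2, -0.4, 1.5]
grip_width: 0.0005
grip_force: 3.6
```

The stop is felt: position stalled at the predicted place and pad force rising. I'll back off along the slope and check.

```bash
python3 -m crank '[6,0,-2,0,0,0,255,15,0,-6,0,2,0,255,25,0,-12,0,4,0,255,40,0,-22,0,7,0,255,60,0,-35,0,9,0,255]'
python3 -m crank '[10,0,-15,0,3,0,255,25,0,-30,0,6,0,255,40,0,-45,0,8,0,255,40,0,-60,0,10,0,255,40,0,-70,0,12,0,255]'
python3 -m crank '[0,0,0,0,0,0,255,0,0,0,0,0,0,255,0,0,0,0,0,0,255,0,0,0,0,0,0,255,0,0,0,0,0,0,255]'
python3 - <<'E'
from kin import *
p,K,E=shot("scene")
def pj(x,y,z): return proj(np.array([.4833,.3133,0])+Q.apply([x,y,z]),K,E)
c,s=np.cos(np.radians(11)),np.sin(np.radians(11))
S=lambda x,y,z: pj(.075+(.155+x)*c-z*s,y,.012+(.155+x)*s+z*c)   # stop frame
g=p.copy()
im=cv2.resize(p[130:230,200:310],None,fx=6,fy=6,interpolation=2)
for x,col in((-.12,(255,0,0)),(-.125,(0,0,255))):
    a=[((S(x,y,.026)-[200,130])*6+3).astype(int) for y in(-.028,.028)]; cv2.line(im,tuple(map(int,a[0])),tuple(map(int,a[1])),col,1)
cv2.imwrite("pics/s7.png",im[:,:,::-1][:600])
E
```

```text
time: 22.37
position: [0.5037, 0.3189, 0.0525]
tool_rot: [-0.057, 0.978, -0.057, 0.193]
ft_force: [-0.1, -0.5, -0.4]
grip_width: 0.0003
grip_force: 0.0
time: 22.78
position: [0.4371, 0.3193, 0.1024]
tool_rot: [-0.052, 0.993, -0.064, 0.088]
ft_force: [0.7, -1.3, 0.8]
grip_width: 0.0003
grip_force: 0.0
time: 23.2
position: [0.4367, 0.3183, 0.1]
tool_rot: [-0.051, 0.993, -0.065, 0.088]
ft_force: [0.2, 0.1, -0.5]
grip_width: 0.0
grip_force: 0.0
```

View pics/s7.png

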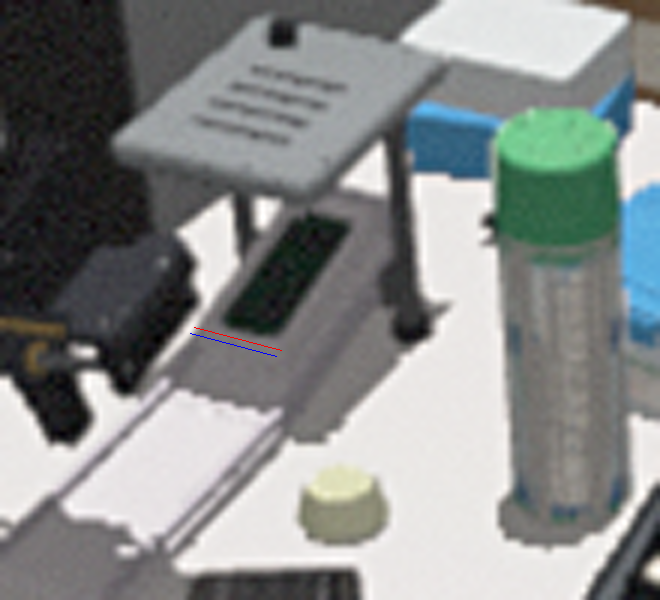

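The carrier's board lies flat and along the track up to the stop, its near edge at (225..280,318..335), uphill of the red home line. Nothing has slid back, and the gripper is clear.

```bash
python3 -c "
from rig import robot
print(robot.hand_in())"
```

```text
the job is handed in; nothing more can be done
None
```

I handed the job in at about 23 s of the 72 s allowed, and no verdict came back: the adapter stands upright on the mat, and the carrier was slid up under the hood until it stopped firmly at the expected end position, with no bystander touched as far as the pictures and force readings show.

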